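# Hang the assembly mallet home in its slotted ring

### The job

Take the white-headed mallet out of the parking block and hang it up in the ring holder: lower it handle first through the ring, then turn it under light pressure until the pin under its head finds the slot and the head sits fully home on the ring, and let go. The ring is sprung and delicate: never press or knock it with more than 25 N, and do not drop the mallet into it from a height. Leave everything else on the bench where it is.

Things in the scene. Friction and masses are not known exactly. Their poses are not given: they have to be found in the camera images.
- mallet: assembly mallet, 0.25 to 0.4 kg, at the start standing handle-down in the parking block's large hole (tip 10 mm above the bench). Origin at the handle's lower tip; z runs up to the head, x along the head's length. Round aluminium handle, 20 mm thick, tapering to 11 mm over the last 10 mm; tip to underside of head 100 mm. The same after a half turn about z
- mallet_head (a point): centre of the mallet's white nylon head, a block 80 mm long (x), 28 mm wide (y) and 42 mm tall (z), 121 mm above the tip; the same axes as the mallet. Grip it across its 28 mm width, by its upper part
- mallet_pin (a point): centre of the round steel cross-pin through the handle just under the head: 9 mm thick, 45 mm long, parallel to the mallet's x; its underside is 91 mm above the tip, 9 mm below the head's underside
- holder: fixed ring holder: base plate 12 mm thick and a low bracket on its +x side that carry a steel ring with a vertical axis. Origin on the ring's axis at bench height; x points from ring to bracket. Nothing of it is higher than the ring's rim, 125 mm above the bench. The ring is 52 mm across with a 47 mm square top; bore 23 mm wide, 33 mm deep, open below
- holder_rim (a point): point on the ring's axis level with its top face (unpressed); axes of the holder. One straight slot, 12 mm wide, 12 mm deep, cuts across the top face through the axis: the mallet's pin drops into it and the head's underside then lies on the rim. Its direction varies and is NOT reported: 0.25 to 1.45 rad anticlockwise (from above) of the holder's x. It stays put unless twisted by over 0.35 N m
- holder_foot (a point): lower end of the ring's bore, on its axis, 33 mm below the rim; axes of the holder. The ring is sprung: it stays up below about 3.5 N, then gives 1 mm for each further 2.2 N straight down, 8 mm at most, and comes back. With the pin on the rim and not over the slot, the ring gives under a push; over the slot the push vanishes and the mallet can sink 9 mm
- block: fixed black parking block, 130 x 66 x 55 mm, origin at the centre of its underside; the mallet's hole (23.5 mm wide, 45 mm deep) lies 35 mm to its -x side, a small hole with a nut driver 43 mm to its +x side
- driver: nut driver standing handle-up in the block's small hole, 26 mm thick, 86 mm tall; origin at its lower end; to be left alone
- objective: dark microscope objective standing on the bench, 32 mm across, 42 mm tall; origin at the centre of its underside; to be left alone
- bottle: white capped bottle, 56 mm across, 150 mm tall; origin at the centre of its underside; to be left alone
- tray: black open tray, 160 x 110 x 30 mm; origin at the centre of its underside; to be left alone
- jar: small clear jar with a lid, 48 mm across, 50 mm tall; origin at the centre of its underside; to be left alone
- tweezers: steel tweezers lying flat, 120 mm long, 8 mm thick at most; origin at the middle of the underside; to be left alone
- weight: small brass weight, 34 mm across, 30 mm tall; origin at the centre of its underside; to be left alone
- board_case: flat grey board case, 140 x 100 x 22 mm; origin at the centre of its underside; to be left alone

How it is judged:
On the way, in this order (a step that is already met when the one before it is completed fails the run):
1. the mallet is lifted clear out of the parking block (z of mallet in the frame of block above 0.06 m), for 0.1 s.
2. the handle is down in the ring, at least 20 mm below the rim (horizontal distance between mallet and holder_rim below 0.006 m and z of mallet in the frame of holder_rim below -0.02 m), for 0.1 s.
At the end, for the whole second after the job is handed in: the mallet hangs in the ring with its pin in the slot: head centre within 5 mm of the ring's axis and no more than 24 mm above the rim's unpressed level (21 mm is fully home, 30 mm is the pin riding on the rim), upright within 0.07 rad, released and at rest (horizontal distance between mallet_head and holder_rim below 0.005 m and z of mallet_head in the frame of holder_rim between 0.014 and 0.024 m and angle between mallet's own z axis and vertical below 0.07 rad and linear speed of mallet below 0.01 m/s and contact force between mallet and the fingers below 0.1 N); the robot touches nothing.
It fails at once if the mallet is pressed or knocked against the ring holder with more than 25 N (contact force between mallet and holder above 25 N).
It fails at once if the robot presses or knocks the ring holder itself with more than 25 N (contact force between the arm and holder above 25 N).
It fails at once if the mallet is let fall: it moves down in the ring without being held, faster than 0.6 m/s (linear speed of mallet above 0.6 m/s and horizontal distance between mallet and holder_rim below 0.03 m and contact force between mallet and the fingers below 0.1 N).
It fails at once if any other loose thing on the bench is moved by more than 20 mm (distance of any of driver, objective, bottle, tray, jar, tweezers, weight, board_case from where it was at the start of the episode above 0.02 m).
It also fails if it takes over 58 s, if anything falls off the work surface, if the arm or the gripper's body presses on something with over 40 N, if the wrist force passes 120 N, or if a joint passes its speed limit or range.

### The arm

A 6-joint arm with a two-finger parallel gripper is mounted at the origin on the work surface. World frame = base frame: x ahead of the robot, y to its left, z up, the work surface at z = 0. Lengths are in m, angles in rad, forces in N, time in s.
With the tool pointing down it reaches from about 0.3 to 0.875 m from the base axis. Payload 6.4 kg.
Tool frame: the origin (TCP) lies between the finger pads; the fingertips stand 25 mm ahead of it and the grasp point (between the pads) lies 6 mm ahead of it; z points along the fingers, y is the line along which they close (so a half turn about z gives the same grasp; the last joint's range is limited). The gripper opens to 85 mm and grips with 20 to 120 N. Pads are 22 mm wide; open, the fingers measure 114 mm over their backs; the gripper's body (76 mm by 85 mm) begins 54 mm behind the grasp point. The pads swing forward as they close: fully open they stand 13 mm farther back than shut.
Start: joints at [-0.206, 0.181, 1.607, -0, 1.354, -0.206], TCP at [0.575, 0, 0.256] pointing down, gripper open.
Joint ranges: [-2.99, 2.99], [-0.89, 2.07], [0.3, 2.58], [-1.14, 4.28], [0, 2.63], [-3.12, 3.12]. Speed limits (rad/s): [2.57, 2.57, 3.01, 3.14, 3.14, 3.14].

### API

Orientations are given as a unit quaternion [w, x, y, z].
In Python, from bench import ctrl gives the robot as it stands.
- The arm moves only by the tool servo_tool, never from a script. Its argument "series" is text: rows parted by semicolons, each of 7 numbers parted by spaces: the gripper command: -1 is fully open, 1 is shut, values between are in proportion, then the shift along the tool's x, y, z in m, then the turn, a rotation vector about the tool's x, y, z in degrees. A call has 1 to 12 rows; each row is the pose to reach, as a shift and turn from the pose commanded when the call began, along the tool's axes at that moment; what a row does not reach only later rows make up. A row lasts 1/12 s, in which the tool goes at most 41.7 mm and 7.16 degrees, less where a joint would pass 70% of its speed; a pose out of reach is approached as far as the arm can. A call with a gripper value outside its range is refused whole. The fingers move at their own pace and stop on an object; the grip force is fixed at half the most. Time passes only in rows, so rows that repeat a pose let the fingers close. It gives the time, the measured TCP pose, the force, the opening and the grip force at its end, in the units of the state.
- ctrl.get_obs(): the state, without advancing time (a new reading comes with each control period).
- ctrl.camera(name): name is "scene" or "side" or "wrist"; returns a dict with "img" (480x640x3 uint8, red, green, blue), "z_map" (480x640 float32, m along the optical axis (not along the pixel's ray), 0 where there is no reading), "fovy" (degrees; the focal length in pixels is half the picture's height over the tangent of half this angle, whatever the lens; pixels are square), "cx", "cy" (the principal point, pixels), "extrinsics" (4x4, takes a point from camera to world coordinates); the wrist camera has in their place "T_tool_cam" (4x4, takes a point from camera to tool coordinates, whose origin is the TCP and whose axes are the flange's). Camera axes: x right, y down, z forward; pixel columns grow to the right and rows downward; lengths in m; the calibration is good to about 2 mm. A picture is of the moment at which its call begins: read the wrist's pose just before it.
- ctrl.hand_in(): hands the job in; it is judged then, once.
The state is a dict: "time_s": time; "q": joint angles; "dq": joint speeds; "joint_efforts": joint torques, N m; "eef_pos": TCP position; "eef_rot": TCP orientation; "wrist_force": force on the tool from outside, world axes, zero at the start; "torque": the same for the moment, N m; "opening": opening from 0.0 (shut) to 1.0 (fully open); "grasp_force": force on a finger pad.
Only numpy, scipy, OpenCV 4.12 (cv2) and the standard library are available. Lean on these libraries where they do the work, as an engineer would, in place of code of your own. Each camera call takes 0.05 s, during which the arm holds its last target. There are 200 camera calls.

## Working session

There is one attempt and no reset: what is moved stays moved. The work goes in short steps, Python scripts to look and compute and a tool call to move; the robot and the scene stay as the last step left them, time stands still between calls to the robot, and variables do not carry over. Pictures are saved under pics/ and viewed, at most 10 in all, crops included, and the job is handed in when it is done.

Besides the shell and the picture viewer there is one more tool, called after "Call:" as name(argument=value, ...) on one line, values as JSON. servo_tool: Moves the arm, as the interface text tells. Its arguments: {"type":"object","properties":{"series":{"type":"string"}},"required":["series"]}

```bash
mkdir -p pics
cat > h.py <<'E'
import numpy as np, cv2
from bench import ctrl
from scipy.spatial.transform import Rotation as R
def grab(n):
    o=ctrl.get_obs(); c=ctrl.camera(n)
    if 'extrinsics' in c: T=np.array(c['extrinsics'])
    else:
        q=o['eef_rot']; M=np.eye(4); M[:3,:3]=R.from_quat([q[1],q[2],q[3],q[0]]).as_matrix(); M[:3,3]=o['eef_pos']; T=M@np.array(c['T_tool_cam'])
    z=c['z_map']; f=240/np.tan(np.radians(c['fovy'])/2)
    v,u=np.mgrid[:480,:640]
    P=np.stack([(u-c['cx'])/f*z,(v-c['cy'])/f*z,z],-1)@T[:3,:3].T+T[:3,3]
    P[z==0]=np.nan
    return c['img'],P,o
def save(n,img): cv2.imwrite(f'pics/{n}.png',img[:,:,::-1])
E
python3 - <<'E'
from h import *
for n in ['scene','wrist']:
    i,P,o=grab(n); save(n+'0',i); np.savez(n+'0.npz',i=i,P=P)
print(o)
E
```

```text
{'time_s': 0.05, 'q': array([-2.06271085e-01,  1.81507644e-01,  1.60799769e+00, -1.54976688e-05,
        1.35378605e+00, -2.06332637e-01]), 'dq': array([-7.59761963e-04, -8.08643009e-04,  4.39076842e-05, -9.93603284e-04,
       -1.70743927e-04,  6.88869171e-04]), 'joint_efforts': array([-1.58829954e-05, -4.46252954e+01, -3.52582133e+01, -3.40446250e-04,
        4.19666394e-03,  5.15373770e-07]), 'eef_pos': array([5.74500314e-01, 1.34145056e-04, 2.55407874e-01]), 'eef_rot': array([-7.06743340e-04,  7.07083579e-01,  7.07129472e-01, -4.71163134e-04]), 'wrist_force': array([ 0.83905985, -0.62364254, -1.06030223]), 'torque': array([-0.07697862, -0.02184309, -0.02565462]), 'grasp_force': 0.0, 'opening': 0.9967070936373565}
```

View pics/scene0.png

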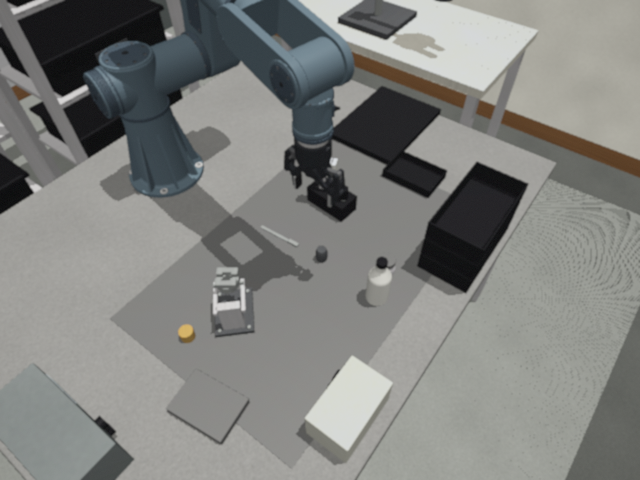

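View pics/wrist0.png

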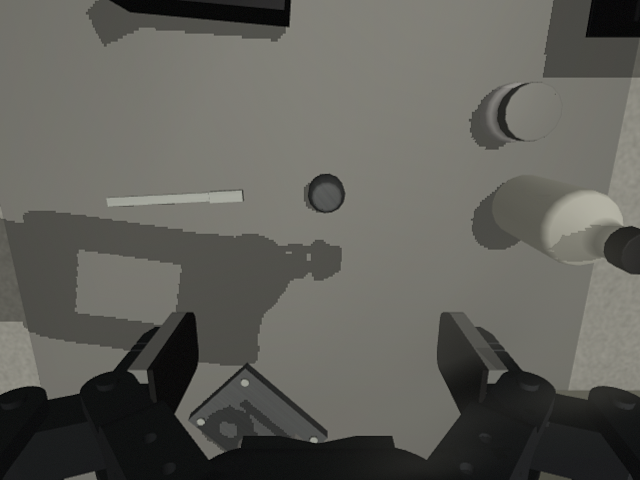

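The scene view shows the black block under the gripper (~332,200) and the ring holder at (232,305). The wrist view shows the holder's plate at (255,410) and the block's edge at the top (200,10).

Run:
```python
from h import *
s=np.load('scene0.npz')['P']; w=np.load('wrist0.npz')['P']; wi=np.load('wrist0.npz')['i']
for u,v in [(332,205),(318,190),(345,205),(226,272),(230,285),(232,305),(250,330),(321,254)]: print('s',u,v,s[v,u].round(3))
for u,v in [(326,193),(200,10),(230,425),(247,366),(200,422),(320,438)]: print('w',u,v,w[v,u].round(3))
# top-down height map from scene around holder and block
i=np.load('scene0.npz')['i']
save('crop',cv2.resize(np.hstack([i[160:240,270:370],i[255:345,190:290][:80]]),(800,320),interpolation=cv2.INTER_CUBIC))
```

```text
s 332 205 [0.516 0.152 0.047]
s 318 190 [0.456 0.167 0.058]
s 345 205 [0.55  0.164 0.058]
s 226 272 [ 0.485 -0.215  0.122]
s 230 285 [ 0.517 -0.236  0.123]
s 232 305 [ 0.545 -0.263  0.102]
s 250 330 [ 0.577 -0.257  0.014]
s 321 254 [0.589 0.003 0.039]
w 326 193 [0.582 0.017 0.042]
w 200 10 [0.487 0.153 0.032]
w 230 425 [ 0.482 -0.235  0.013]
w 247 366 [ 0.502 -0.168  0.006]
w 200 422 [ 0.451 -0.229  0.016]
w 320 438 [ 0.577 -0.253  0.012]
```

View pics/crop.png

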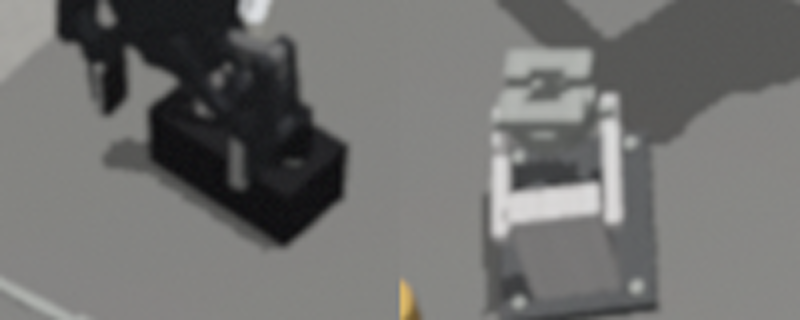

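Run:
```python
from h import *
c=ctrl.camera('wrist'); print(np.array(c['T_tool_cam']).round(3),c['fovy'],c['cx'],c['cy'])
c=ctrl.camera('side'); save('side0',c['img'])
```

```text
[[-0.    -0.959 -0.285  0.073]
 [ 1.    -0.001  0.001  0.   ]
 [-0.001 -0.285  0.959 -0.118]
 [ 0.     0.     0.     1.   ]] 60.899707207198496 317.27023810159926 243.17511807824727
```

View pics/side0.png

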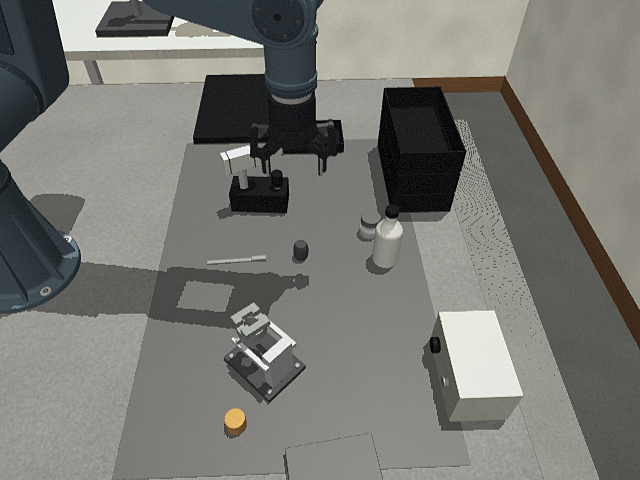

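The side view shows the mallet with its white head at (238,157) at the block's left end, the driver at (277,183), and the holder ring at (248,318). I'll look at the holder from above.

Call:
servo_tool(series="-1 -0.04 -0.014 0 0 0 0; -1 -0.08 -0.028 0 0 0 0; -1 -0.12 -0.042 0 0 0 0; -1 -0.16 -0.056 0 0 0 0; -1 -0.2 -0.07 0 0 0 0; -1 -0.235 -0.08 0 0 0 0; -1 -0.25 -0.085 0 0 0 0; -1 -0.25 -0.085 0 0 0 0; -1 -0.25 -0.085 0 0 0 0; -1 -0.25 -0.085 0 0 0 0")

```text
time_s: 1.03
eef_pos: [0.4901, -0.2492, 0.256]
eef_rot: [-0.0, 0.707, 0.707, 0.0]
wrist_force: [-0.1, 0.6, -0.0]
opening: 1.006
grasp_force: 0.0
```

Run:
```python
from h import *
i,P,o=grab('wrist'); save('wh',i); np.savez('wh.npz',i=i,P=P); print(o['eef_pos'],o['eef_rot'],o['dq'].round(3))
m=(abs(P[...,2]-.125)<.008); print(m.sum())
m=m.astype(np.uint8); n,l,st,ce=cv2.connectedComponentsWithStats(m)
for k in range(1,n):
    if st[k,4]>200:
        print(st[k],P[l==k].mean(0).round(4)); p=P[l==k][:,:2].astype(np.float32); print(cv2.minAreaRect(p))
```

```text
[ 0.49008984 -0.24918891  0.25602959] [-3.96212348e-04  7.07070046e-01  7.07143369e-01  2.20785576e-04] [ 0.022 -0.003  0.002 -0.004 -0.    -0.002]
3964
[ 273  150   79   69 2004] [ 0.4864 -0.2123  0.1252]
((0.4867762327194214, -0.21347156167030334), (0.04705069214105606, 0.017750220373272896), 36.27217483520508)
[ 302  188   77   68 1960] [ 0.5046 -0.2372  0.1249]
((0.5043012499809265, -0.23720718920230865), (0.047048721462488174, 0.01798708736896515), 36.51708984375)
```

View pics/wh.png

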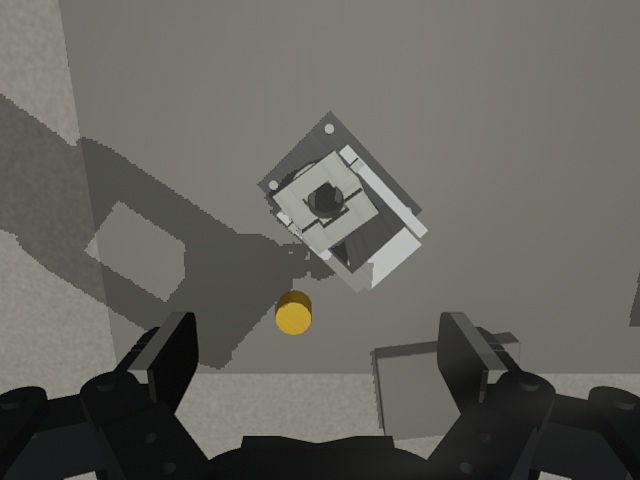

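Ring centre ≈ (0.4955, -0.225), with its top at z 0.125 as it should be. The slot is at ≈36.4° in world. Both halves measure 47 × 18 mm, which fits the given sizes. Now the mallet.

Call:
servo_tool(series="-1 0.04 -0.01 -0.03 0 0 0; -1 0.08 -0.02 -0.03 0 0 0; -1 0.12 -0.02 -0.03 0 0 0; -1 0.16 -0.02 -0.03 0 0 0; -1 0.2 -0.02 -0.03 0 0 0; -1 0.24 -0.02 -0.03 0 0 0; -1 0.28 -0.02 -0.03 0 0 0; -1 0.32 -0.02 -0.03 0 0 0; -1 0.36 -0.02 -0.03 0 0 0; -1 0.39 -0.02 -0.03 0 0 0; -1 0.4 -0.02 -0.03 0 0 0; -1 0.4 -0.02 -0.03 0 0 0")

```text
time_s: 2.08
eef_pos: [0.469, 0.1534, 0.2863]
eef_rot: [-0.0, 0.705, 0.709, 0.0]
wrist_force: [0.1, -0.6, -0.1]
opening: 1.0
grasp_force: 0.0
```

Call:
servo_tool(series="-1 0 0 0 0 0 0; -1 0 0 0 0 0 0")

```text
time_s: 2.25
eef_pos: [0.4699, 0.1495, 0.2862]
eef_rot: [0.0, 0.707, 0.707, -0.0]
wrist_force: [-1.0, 0.8, 0.1]
opening: 1.001
grasp_force: 0.0
```

Run:
```python
from h import *
i,P,o=grab('wrist'); save('wm',i); np.savez('wm.npz',i=i,P=P); print(o['eef_pos'],o['eef_rot'],o['dq'].round(3))
for z,t in [(.152,.006),(.055,.004)]:
  m=(abs(P[...,2]-z)<t).astype(np.uint8); n,l,st,ce=cv2.connectedComponentsWithStats(m)
  for k in range(1,n):
    if st[k,4]>200:
        print(st[k],P[l==k].mean(0).round(4)); p=P[l==k][:,:2].astype(np.float32); print(cv2.minAreaRect(p))
```

```text
[0.4698707  0.14953114 0.28618339] [ 1.00853254e-04  7.07004459e-01  7.07209027e-01 -2.78987422e-04] [-0.024 -0.003  0.     0.003  0.001  0.003]
[ 226  132  134   90 5883] [0.4551 0.1897 0.1522]
((0.45437783002853394, 0.18902996182441711), (0.0800526887178421, 0.028359439224004745), 22.967472076416016)
[ 263  120  160   92 6664] [0.4985 0.1902 0.0554]
((0.4894929528236389, 0.18588577210903168), (0.06624452024698257, 0.13041441142559052), 85.12612915039062)
[585 332  54  47 380] [0.7449 0.014  0.055 ]
((0.7486051917076111, 0.010097857564687729), (0.054771360009908676, 0.02500540018081665), 53.73166275024414)
```

View pics/wm.png

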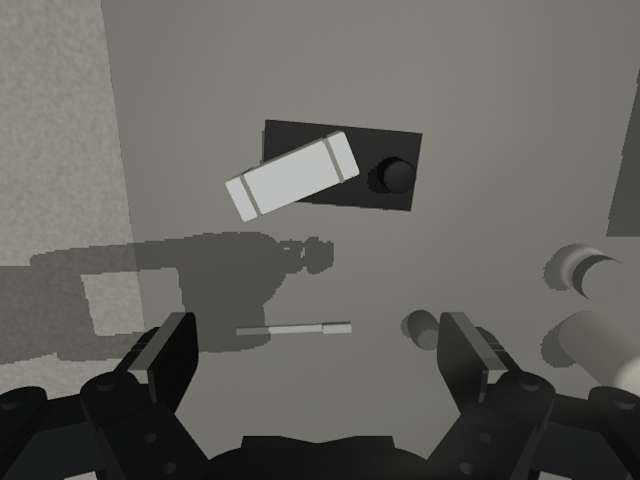

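The wrist view shows the white head centred at (292,176) and the driver at (396,175). The head centre is (0.4544, 0.189), its long axis at 23°, its top at 0.152 and its size 80 × 28 mm. This agrees with the block's hole to 0.3 mm.

Call:
servo_tool(series="-1 0.01 -0.005 0.01 0 0 7; -1 0.02 -0.01 0.02 0 0 14; -1 0.03 -0.015 0.03 0 0 21; -1 0.0395 -0.0155 0.04 0 0 28; -1 0.0395 -0.0155 0.05 0 0 35; -1 0.0395 -0.0155 0.06 0 0 42; -1 0.0395 -0.0155 0.06 0 0 49; -1 0.0395 -0.0155 0.06 0 0 56; -1 0.0395 -0.0155 0.06 0 0 63; -1 0.0395 -0.0155 0.06 0 0 67; -1 0.0395 -0.0155 0.06 0 0 67; -1 0.0395 -0.0155 0.06 0 0 67")

```text
time_s: 3.3
eef_pos: [0.4548, 0.1884, 0.2263]
eef_rot: [0.0, 0.98, 0.2, -0.0]
wrist_force: [0.7, -0.5, -0.4]
opening: 1.001
grasp_force: 0.0
```

```bash
cat > st.py <<'E'
from h import *
o=ctrl.get_obs(); q=o['eef_rot']; M=R.from_quat([q[1],q[2],q[3],q[0]]).as_matrix()
print(o['time_s'],o['eef_pos'].round(4),'yaw of tool y',np.degrees(np.arctan2(M[1,1],M[0,1])).round(2),'tilt',M[:2,2].round(4),'q6',o['q'][5].round(2),'F',o['wrist_force'].round(1),'T',o['torque'].round(2),'op',o['opening'],'g',o['grasp_force'])
E
python3 st.py
```

```text
3.3 [0.4548 0.1884 0.2263] yaw of tool y -66.97 tilt [-0.     -0.0002] q6 1.32 F [ 0.7 -0.5 -0.4] T [-0.01 -0.   -0.01] op 1.0006801236023481 g 0.0
```

Yaw is right. Descend 81 mm and close.

Call:
servo_tool(series="-1 0 0 0.03 0 0 0; -1 0 0 0.055 0 0 0; -1 0 0 0.07 0 0 0; -1 0 0 0.081 0 0 0; -1 0 0 0.081 0 0 0; 1 0 0 0.081 0 0 0; 1 0 0 0.081 0 0 0; 1 0 0 0.081 0 0 0; 1 0 0 0.081 0 0 0; 1 0 0 0.081 0 0 0; 1 0 0 0.081 0 0 0; 1 0 0 0.081 0 0 0")

```text
time_s: 4.3
eef_pos: [0.4553, 0.1896, 0.1464]
eef_rot: [0.0, 0.98, 0.199, 0.001]
wrist_force: [-1.4, -1.2, 5.7]
opening: 0.319
grasp_force: 59.4
```

```bash
python3 st.py
```

```text
4.3 [0.4553 0.1896 0.1464] yaw of tool y -66.99 tilt [0.002  0.0001] q6 1.32 F [-1.4 -1.2  5.7] T [-0.15  0.12  0.01] op 0.3186065540693051 g 59.37278151512146
```

Call:
servo_tool(series="1 0 0 -0.01 0 0 0; 1 0 0 -0.03 0 0 0; 1 0 0 -0.055 0 0 0; 1 0 0 -0.08 0 0 0; 1 0 0 -0.105 0 0 0; 1 0 0 -0.13 0 0 0; 1 0 0 -0.145 0 0 0; 1 0 0 -0.15 0 0 0; 1 0 0 -0.15 0 0 0; 1 0 0 -0.15 0 0 0")

```text
time_s: 5.13
eef_pos: [0.4538, 0.1895, 0.2942]
eef_rot: [-0.0, 0.98, 0.199, -0.001]
wrist_force: [-0.4, 0.6, -4.0]
opening: 0.32
grasp_force: 60.6
```

```bash
python3 st.py
python3 - <<'E'
from h import *
o=ctrl.get_obs(); q=o['eef_rot']; M=R.from_quat([q[1],q[2],q[3],q[0]]).as_matrix()
print((M.T@(np.array([.4955,-.2253,.296])-o['eef_pos'])).round(4))
i,P,o=grab('side'); 
m=(P[...,2]>.16)&(P[...,2]<.24)&(np.hypot(P[...,0]-.455,P[...,1]-.19)<.025)
p=P[m]; print(m.sum())
for a in np.arange(.16,.24,.016):
  s=p[(p[:,2]>=a)&(p[:,2]<a+.016)]
  if len(s): print(round(a,3),len(s),s.mean(0).round(4))
E
```

```text
5.1333 [0.4538 0.1895 0.2942] yaw of tool y -67.0 tilt [-0.0017 -0.0002] q6 1.32 F [-0.4  0.6 -4. ] T [ 0.06  0.09 -0.01] op 0.3204762895330105 g 60.570656061172485
[-0.1237  0.3981 -0.0018]
289
0.16 44 [0.4538 0.1802 0.1694]
0.176 55 [0.4538 0.1797 0.1839]
0.192 63 [0.4538 0.1803 0.1999]
0.208 63 [0.454  0.1799 0.2167]
0.224 64 [0.4539 0.1802 0.2327]
```

Call:
servo_tool(series="1 -0.006 0.019 0 0 0 0; 1 -0.017 0.055 0 0 0 -2; 1 -0.028 0.09 0 0 0 -4; 1 -0.0395 0.127 0 0 0 -6; 1 -0.051 0.164 0 0 0 -8; 1 -0.0625 0.201 0 0 0 -10; 1 -0.074 0.238 0 0 0 -12; 1 -0.0855 0.275 0 0 0 -13.4; 1 -0.097 0.312 0 0 0 -13.4; 1 -0.108 0.347 0 0 0 -13.4; 1 -0.118 0.38 0 0 0 -13.4; 1 -0.1237 0.398 0 0 0 -13.4")

```text
time_s: 6.18
eef_pos: [0.4953, -0.2286, 0.2931]
eef_rot: [-0.001, 0.95, 0.311, -0.001]
wrist_force: [0.2, 0.3, -3.5]
opening: 0.318
grasp_force: 60.7
```

Call:
servo_tool(series="1 0 0 0 0 0 0; 1 0 0 0 0 0 0; 1 0 0 0 0 0 0; 1 0 0 0 0 0 0")

```text
time_s: 6.52
eef_pos: [0.4959, -0.2239, 0.2944]
eef_rot: [-0.001, 0.95, 0.313, -0.0]
wrist_force: [-0.4, 0.2, -3.9]
opening: 0.32
grasp_force: 60.8
```

```bash
python3 st.py
python3 - <<'E'
from h import *
i,P,o=grab('side'); save('side1',cv2.resize(i[200:400,180:380],(600,600),interpolation=cv2.INTER_CUBIC))
m=(P[...,2]>.162)&(P[...,2]<.24)&(np.hypot(P[...,0]-.4955,P[...,1]+.225)<.025)
p=P[m]; print(m.sum())
for a in np.arange(.16,.24,.016):
  s=p[(p[:,2]>=a)&(p[:,2]<a+.016)]
  if len(s): print(round(a,3),len(s),s.mean(0).round(4),s[:,0].min().round(4),s[:,0].max().round(4),s[:,1].min().round(4))
m=(abs(P[...,2]-.125)<.005)&(np.hypot(P[...,0]-.4955,P[...,1]+.225)<.04); n,l,st,ce=cv2.connectedComponentsWithStats(m.astype(np.uint8))
for k in range(1,n):
    if st[k,4]>30: print(st[k],P[l==k].mean(0).round(4),cv2.minAreaRect(P[l==k][:,:2].astype(np.float32)))
E
```

```text
6.5167 [ 0.4959 -0.2239  0.2944] yaw of tool y -53.54 tilt [-0.0013  0.0014] q6 0.29 F [-0.4  0.2 -3.9] T [ 0.03  0.01 -0.04] op 0.32015078305408623 g 60.80957293510437
385
0.16 49 [ 0.4959 -0.2332  0.1707] 0.4857 0.5044 -0.2369
0.176 78 [ 0.497  -0.233   0.1842] 0.4854 0.5052 -0.2363
0.192 82 [ 0.4964 -0.2329  0.2001] 0.4851 0.5053 -0.2361
0.208 86 [ 0.4967 -0.233   0.216 ] 0.4854 0.5051 -0.2375
0.224 90 [ 0.4965 -0.233   0.2321] 0.4851 0.5053 -0.2371
[230 303  30  23 227] [ 0.4861 -0.2164  0.1235] ((0.4870675206184387, -0.2147013545036316), (0.046917784959077835, 0.01879415102303028), 36.8602409362793)
[240 314  30  24 269] [ 0.5054 -0.2401  0.1234] ((0.5048983693122864, -0.23884893953800201), (0.047565240412950516, 0.019982943311333656), 37.31449508666992)
```

View pics/side1.png

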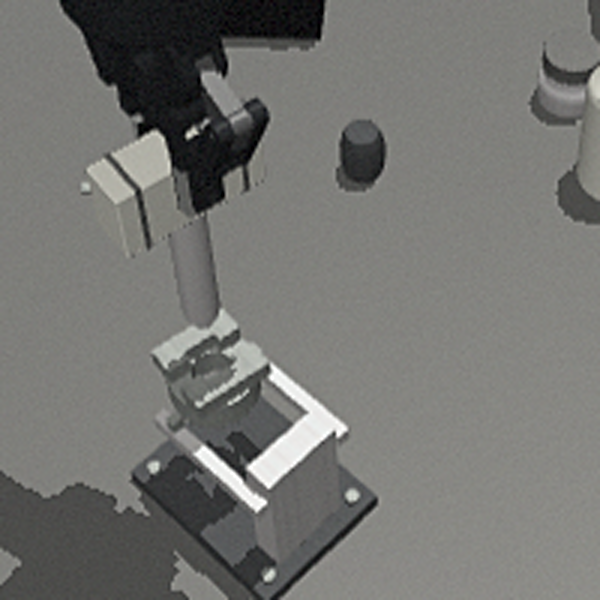

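Run:
```python
from h import *
a=[]
for k in range(8):
    ctrl.camera('wrist'); a.append(ctrl.get_obs()['eef_pos'])
a=np.array(a); print(a.mean(0).round(4),a.std(0).round(4))
q=ctrl.get_obs()['eef_rot']; M=R.from_quat([q[1],q[2],q[3],q[0]]).as_matrix()
print((M.T@(np.array([.4959,-.2254,.2944])-a.mean(0))).round(4))
```

```text
[ 0.4962 -0.2245  0.2954] [0.     0.0004 0.0001]
[-0.0008  0.0005  0.001 ]
```

Call:
servo_tool(series="1 -0.0008 0.0005 0 0 0 0; 1 -0.0008 0.0005 0.01 0 0 0; 1 -0.0008 0.0005 0.02 0 0 0; 1 -0.0008 0.0005 0.028 0 0 0; 1 -0.0008 0.0005 0.032 0 0 0; 1 -0.0008 0.0005 0.036 0 0 0; 1 -0.0008 0.0005 0.04 0 0 0; 1 -0.0008 0.0005 0.043 0 0 0; 1 -0.0008 0.0005 0.046 0 0 0")

```text
time_s: 7.72
eef_pos: [0.4959, -0.2261, 0.2491]
eef_rot: [0.0, 0.95, 0.312, 0.0]
wrist_force: [-0.3, 0.4, -3.1]
opening: 0.318
grasp_force: 60.9
```

```bash
python3 st.py
```

```text
7.7167 [ 0.4959 -0.2261  0.2491] yaw of tool y -53.6 tilt [ 0.0002 -0.0001] q6 0.29 F [-0.3  0.4 -3.1] T [-0.03  0.03  0.02] op 0.31813273199608555 g 60.858532190322876
```

The tip is ~12 mm into the bore with no contact force. Continue.

Call:
servo_tool(series="1 0 0 0.005 0 0 0; 1 0 0 0.012 0 0 0; 1 0 0 0.02 0 0 0; 1 0 0 0.028 0 0 0; 1 0 0 0.036 0 0 0; 1 0 0 0.044 0 0 0; 1 0 0 0.052 0 0 0; 1 0 0 0.058 0 0 0; 1 0 0 0.063 0 0 0; 1 0 0 0.066 0 0 0; 1 0 0 0.068 0 0 0; 1 0 0 0.068 0 0 0")

```text
time_s: 8.72
eef_pos: [0.4957, -0.226, 0.1809]
eef_rot: [-0.0, 0.95, 0.312, -0.0]
wrist_force: [-0.3, 0.6, -3.8]
opening: 0.32
grasp_force: 60.8
```

```bash
python3 st.py
```

```text
8.7167 [ 0.4957 -0.226   0.1809] yaw of tool y -53.6 tilt [-0.0004  0.0003] q6 0.29 F [-0.3  0.6 -3.8] T [ 0.04  0.01 -0.02] op 0.32046652897780237 g 60.84409475326538
```

Call:
servo_tool(series="1 0 0 0.003 0 0 0; 1 0 0 0.006 0 0 0; 1 0 0 0.009 0 0 0; 1 0 0 0.011 0 0 0; 1 0 0 0.012 0 0 0; 1 0 0 0.013 0 0 0; 1 0 0 0.014 0 0 0; 1 0 0 0.014 0 0 0; 1 0 0 0.014 0 0 0")

```text
time_s: 9.47
eef_pos: [0.4958, -0.2261, 0.1673]
eef_rot: [-0.0, 0.95, 0.312, -0.0]
wrist_force: [0.1, 0.1, -3.7]
opening: 0.316
grasp_force: 60.8
```

```bash
python3 st.py
```

```text
9.4667 [ 0.4958 -0.2261  0.1673] yaw of tool y -53.6 tilt [-0.0001  0.    ] q6 0.29 F [ 0.1  0.1 -3.7] T [ 0.11 -0.05 -0.  ] op 0.31591839995289694 g 60.8196759223938
```

No force, so the pin appears to be entering the slot. Continue gently to home.

Call:
servo_tool(series="1 0 0 0.001 0 0 0; 1 0 0 0.002 0 0 0; 1 0 0 0.003 0 0 0; 1 0 0 0.004 0 0 0; 1 0 0 0.0045 0 0 0; 1 0 0 0.005 0 0 0; 1 0 0 0.005 0 0 0; 1 0 0 0.005 0 0 0")

```text
time_s: 10.13
eef_pos: [0.4958, -0.226, 0.1622]
eef_rot: [-0.0, 0.95, 0.312, -0.0]
wrist_force: [-0.1, 1.3, -3.9]
opening: 0.315
grasp_force: 60.8
```

```bash
python3 st.py
```

```text
10.1333 [ 0.4958 -0.226   0.1622] yaw of tool y -53.6 tilt [-0.0002  0.0001] q6 0.29 F [-0.1  1.3 -3.9] T [0.08 0.03 0.02] op 0.3151296479507247 g 60.82652449607849
```

Call:
servo_tool(series="1 0 0 0.0005 0 0 0; 1 0 0 0.001 0 0 0; 1 0 0 0.0015 0 0 0; 1 0 0 0.002 0 0 0; 1 0 0 0.002 0 0 0; 1 0 0 0.002 0 0 0")

```text
time_s: 10.63
eef_pos: [0.496, -0.2261, 0.1607]
eef_rot: [0.0, 0.95, 0.312, 0.0]
wrist_force: [-1.4, 1.5, 2.8]
opening: 0.322
grasp_force: 61.5
```

```bash
python3 st.py
```

```text
10.6333 [ 0.496  -0.2261  0.1607] yaw of tool y -53.6 tilt [ 0.0004 -0.0003] q6 0.29 F [-1.4  1.5  2.8] T [0.29 0.26 0.01] op 0.3215688828280207 g 61.53818964958191
```

Contact came with 6.7 N at TCP z 0.161, which is the fully-home height (the pin riding on the rim would be 0.170). Release and retreat.

Call:
servo_tool(series="0.2 0 0 0 0 0 0; 0 0 0 0 0 0 0; -0.5 0 0 0 0 0 0; -0.5 0 0 0 0 0 0; -0.5 0 0 0 0 0 0; -0.5 0 0 0 0 0 0; -0.5 0 0 -0.02 0 0 0; -0.5 0 0 -0.05 0 0 0; -0.5 0 0 -0.085 0 0 0; -0.5 0 0 -0.12 0 0 0; -0.5 0 0 -0.13 0 0 0; -0.5 0 0 -0.13 0 0 0")

```text
time_s: 11.63
eef_pos: [0.4974, -0.2272, 0.2945]
eef_rot: [0.003, 0.95, 0.312, 0.002]
wrist_force: [-0.9, 0.2, -0.7]
opening: 0.754
grasp_force: 0.0
```

```bash
python3 st.py
python3 - <<'E'
from h import *
i,P,o=grab('wrist'); save('wend',i)
m=(P[...,2]>.15)&(P[...,2]<.185)&(np.hypot(P[...,0]-.496,P[...,1]+.226)<.05)
p=P[m]; print(m.sum(),np.median(p,0).round(4),cv2.minAreaRect(p[:,:2].astype(np.float32)))
A=np.c_[p[:,:2],np.ones(len(p))]; print('slopes',np.linalg.lstsq(A[abs(p[:,2]-np.median(p[:,2]))<.005],p[abs(p[:,2]-np.median(p[:,2]))<.005][:,2],rcond=None)[0].round(3))
E
```

```text
11.6333 [ 0.4974 -0.2272  0.2945] yaw of tool y -53.6 tilt [ 0.0062 -0.0047] q6 0.29 F [-0.9  0.2 -0.7] T [-0.01 -0.05 -0.  ] op 0.7536114333126348 g 0.0
5502 [ 0.4983 -0.2245  0.1671] ((0.4953136146068573, -0.22665536403656006), (0.07968554645776749, 0.028294168412685394), 36.4542121887207)
slopes [-0.    -0.002  0.167]
```

View pics/wend.png

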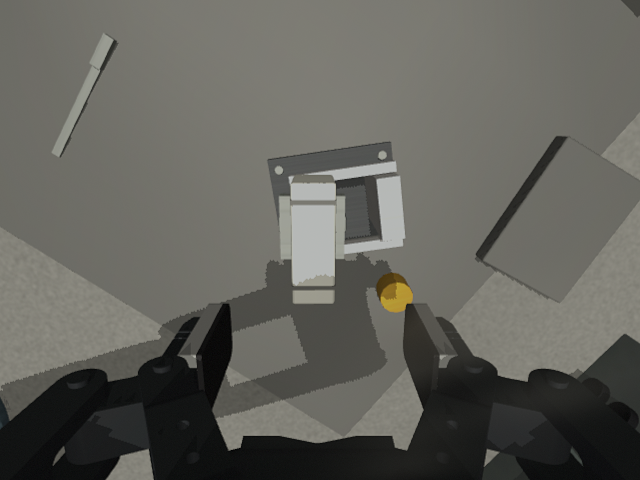

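The head (at pixel ~(313,240)) sits level on the ring with its top at 0.167, which is fully home. It is within 1.5 mm of the axis, and the gripper is clear.

```bash
python3 -c "
from bench import ctrl
print(ctrl.hand_in())"
```

```text
the job is handed in; nothing more can be done
None
```

The mallet hangs fully home in the ring holder with its pin in the slot, released and level, and the job is handed in at about 12 s (no verdict was returned); I set the head to the slot angle read from the camera, so the pin went straight in and I did not turn it under pressure.

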